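# Close up the control-board case

### The job

Close up the control-board case: first push the upright metal shield flap down until it lies flat over the circuit board, then swing the hinged cover over it and press it fully shut. Only push with the fingertips or the outside of the fingers, gently, and never pinch either part or press on its rubber-lined inner face. Leave the screwdriver, the jar and the spare reel where they are, and finish with the hand clear.

Things in the scene. Friction and masses are not known exactly. Their poses are not given: they have to be found in the camera images.
- case: Black open-topped plastic case, screwed to the bench, 190 (its x) x 200 (its y) x 70 mm high, walls 5 mm, a green circuit board in it. Origin: centre of its underside, on the bench; z up; yaw varies up to 0.5 rad either way. The shield flap is hinged inside its -y wall, the cover on its +y rim; both hinge lines run along the case's x.
- flap (a joint): Angle a of the metal shield flap: 0 = flat over the board (end stop, 22 mm below the rim), 1.57 = upright; starts at 1.3 to 1.7, upper stop 1.75. Its free edge is 115*cos(a) mm to the case's +y of the hinge line and 115*sin(a) mm above it: push its outer (-y) face to +y, then down. Stiff hinge (0.11 N m, about 1 N at the edge): it stays where it is left.
- flap_hinge (a point): Middle of the flap's hinge line, 85 mm to the case's -y from its centre, 48 mm above the bench; does not move. The flap is a bare perforated aluminium plate, 150 mm along the case's x (centred), 115 mm long, 3 mm thick; the hinge line lies in the middle of its thickness. 0.12 kg.
- flap_edge (a point): Middle of the flap's free edge, 115 mm from the hinge line, in the middle of the plate's thickness. Moves with the flap.
- cover (a joint): Angle a of the cover: 0 = shut on the rim (end stop), 1.57 = upright; starts at 1.5 to 1.85 (leaning outwards), outer stop 2.0. Its free edge is 200*cos(a) mm to the case's -y of the hinge line and 200*sin(a) mm above it: push its outer (+y) face to -y, then down. Stiff hinge (0.40 N m, about 2 N at the edge): it stays where it is left and does not fall shut.
- cover_hinge (a point): Middle of the cover's hinge line, 100 mm to the case's +y from its centre, 70.5 mm above the bench; does not move. The cover is a grey plastic plate with a black slotted panel, 190 mm along the case's x (centred), 200 mm long, 6 mm thick, 0.2 to 0.3 kg; the hinge line lies in its inner face, the outer face is 6 mm further out.
- cover_edge (a point): Middle of the cover's free edge, 200 mm from the hinge line, in the middle of its thickness. Moves with the cover.
- flap_lining (a point): Centre of a black rubber sheet glued on the flap's inner face (towards the board), 138 x 95 x 2 mm, inset from the edges by 6 mm or more. Not to be pressed on: only the flap's outer face is pushed.
- cover_lining (a point): Centre of a black rubber sheet glued on the cover's inner face, 170 x 174 x 2 mm, inset 10 mm or more. Not to be pressed on: only the cover's outer face is pushed.
- screwdriver_grip (a point): Middle of the handle of a screwdriver lying on the bench, about 200 mm to the case's -y from the case's centre, roughly along the case's x. Bystander.
- jar: Small white jar, 54 mm across, 75 mm tall, standing beyond the case's +x side. Origin: centre of its underside. Bystander.
- reel: Spare white reel lying flat, 90 mm across, 42 mm tall, beyond the case's +x side. Origin: centre of its underside. Bystander.

How it is judged:
On the way, in this order (a step that is already met when the one before it is completed fails the run):
1. the flap lies flat over the board while the cover still stands open (value of joint flap below 0.1 rad and value of joint cover above 0.9 rad), for 0.2 s.
2. the cover is shut over the flat flap (value of joint flap below 0.1 rad and value of joint cover below 0.05 rad), for 0.2 s.
At the end, for the whole second after the job is handed in: the flap is within 0.1 rad of flat, the cover within 0.05 rad of shut, both at rest; the screwdriver, jar and reel are within 30 mm of where they stood (all of step 2 and velocity of joint flap between -0.05 and 0.05 rad/s and velocity of joint cover between -0.05 and 0.05 rad/s and distance of each of screwdriver_grip, jar, reel from where it was at the start of the episode below 0.03 m); the robot touches nothing.
It fails at once if the flap or the cover is pinched or pried (fingers press on the rubber lining of its inner face with over 8 N) (contact force between the fingers and flap_c1 above 8 N or contact force between the fingers and cover_c1 above 8 N).
It fails at once if the cover is brought below 0.9 rad while the flap is more than 0.25 rad up (value of joint cover below 0.9 rad and value of joint flap above 0.25 rad).
It fails at once if the flap is forced (fingers press on it with over 80 N) (contact force between the fingers and flap above 80 N).
It fails at once if the cover is forced (fingers press on it with over 80 N) (contact force between the fingers and cover above 80 N).
It fails at once if the screwdriver, jar or reel is lifted or moved by more than 30 mm (distance of any of screwdriver_grip, jar, reel from where it was at the start of the episode above 0.03 m).
It also fails if it takes over 64 s, if anything falls off the work surface, if the arm or the gripper's body presses on something with over 40 N, if the wrist force passes 120 N, or if a joint passes its speed limit or range.

### The arm

A 6-joint arm with a two-finger parallel gripper is mounted at the origin on the work surface. World frame = base frame: x ahead of the robot, y to its left, z up, the work surface at z = 0. Lengths are in m, angles in rad, forces in N, time in s.
With the tool pointing down it reaches from about 0.3 to 0.85 m from the base axis. Payload 4.2 kg.
Tool frame: the origin (TCP) lies on the centre line of the jaws, within the pads' length; the fingertips stand 11 mm ahead of it and the grasp point (between the pads) lies 8 mm behind it (bot.tcp_to_tips is the distance from the TCP to the fingertips, in m); z points along the fingers, x is the direction in which the jaws open and shut, and the axes are right-handed (so a half turn about z gives the same grasp; the last joint's range is limited). The gripper opens to 91 mm and grips with 3 to 60 N. Pads are 32 mm wide; open, the fingers measure 118 mm over their backs; the gripper's body (76 mm by 178 mm) begins 60 mm behind the grasp point.
Start: joints at [1.269, 0.32, 1.565, -0, 1.257, -0.02], TCP at [0.16, 0.552, 0.225] pointing down, gripper open.
Joint ranges: [-3.11, 3.11], [-0.84, 2.01], [0.21, 2.61], [-1.34, 4.49], [0.05, 2.63], [-2.56, 2.56]. Speed limits (rad/s): [2.57, 2.57, 3.14, 3.14, 3.14, 3.14].

### API

Orientations are given as [roll, pitch, yaw] about the fixed x, y, z axes, in that order (R = Rz(yaw) Ry(pitch) Rx(roll)).
In Python, from cell import telemetry, eyes, job, bot gives the robot as it stands.
- The arm moves only by the shell command python3 -m inch 'ROWS' [FORCE]. ROWS is a JSON object of lists of equal length, an entry for each row: "linear": the shift along the tool's x, y, z in mm, a list of three; "rotation": the turn, a rotation vector about the tool's x, y, z in rad, a list of three; "grip": the opening, from -1 (shut) to 1 (fully open). In form: {"linear": [[dx, dy, dz], ...], "rotation": [[ax, ay, az], ...], "grip": [grip, ...]}. A call has 1 to 8 rows; each row shifts and turns the commanded pose from where the row before left it, along the tool's axes as they then stand; what a row does not reach is not made up. A row lasts 1/12 s, in which the tool goes at most 41.7 mm and 7.16 degrees, less where a joint would pass 70% of its speed; a pose out of reach is approached as far as the arm can. A call is refused whole if a number of a shift passes 41.7 or a number of a turn 0.125, either way. A call with a gripper value outside its range is refused whole. The fingers move at their own pace and stop on an object; FORCE is the grip in N (left out, the last holds). Time passes only in rows, so rows that do not move let the fingers close. It gives the time, the measured TCP pose, the force and the opening at its end, in the units of the state.
- telemetry.sense(): the state, without advancing time (a new reading comes with each control period).
- eyes.capture(name): name is "scene" or "top"; returns (picture, depth): 384x512x3 uint8, red, green, blue; 384x512 float32, m along the optical axis (not along the pixel's ray), 0 where there is no reading.
- eyes.camera_info(name): a dict with "vfov" (degrees; the focal length in pixels is half the picture's height over the tangent of half this angle, whatever the lens; pixels are square), "cx", "cy" (the principal point, pixels), "R" (3x3) and "t" (3): a world point X has camera coordinates R X + t. Camera axes: x right, y down, z forward; pixel columns grow to the right and rows downward; lengths in m; the calibration is good to about 2 mm. A picture is of the moment at which its call begins. camera_info takes no time and is no camera call.
- job.job_done(): hands the job in, once; it reports no verdict.
The state is a dict: "clock": time; "joint_pos": joint angles; "qd": joint speeds; "tau": joint torques, N m; "tool_pos": TCP position; "tool_rot": TCP orientation; "contact_force": force on the tool from outside, world axes, zero at the start; "wrist_torque": the same for the moment, N m; "finger_gap": finger opening in m.
Only numpy, scipy, OpenCV 4.12 (cv2) and the standard library are available. Lean on these libraries where they do the work, as an engineer would, in place of code of your own. Each camera call takes 0.05 s, during which the arm holds its last target.

## Working session

There is one attempt and no reset: what is moved stays moved. The work goes in short steps, Python scripts to look and compute and a shell command to move; the robot and the scene stay as the last step left them, time stands still between calls to the robot, and variables do not carry over. Pictures are saved under pics/ and viewed, and the job is handed in when it is done.

```bash
ls; mkdir -p pics
python3 - <<'E'
from cell import telemetry, eyes, job, bot
import cv2,numpy as np
print(telemetry.sense())
for n in("scene","top"):
    p,d=eyes.capture(n); cv2.imwrite(f"pics/{n}0.png",p[:,:,::-1]); np.savez(f"{n}0.npz",p=p,d=d); print(n,eyes.camera_info(n))
print(bot.tcp_to_tips)
E
```

```text
pics
{'clock': 0.0, 'joint_pos': array([ 1.26904175e+00,  3.20282788e-01,  1.56567986e+00, -5.23273368e-07,
        1.25737873e+00, -2.00105603e-02]), 'qd': array([ 7.09302160e-04, -2.94511253e-04,  6.38642661e-05,  1.29212163e-03,
        2.16098075e-04, -1.99065965e-03]), 'tau': array([ 1.15192151e-04, -4.12477756e+01, -2.31963587e+01,  7.26874452e-02,
        4.56393859e-02, -1.62612387e-04]), 'tool_pos': array([0.15972937, 0.5518651 , 0.22412517]), 'tool_rot': array([-3.14155816e+00,  1.74838086e-03,  1.28905250e+00]), 'contact_force': array([ 5.27685254e-01, -3.52370766e-01, -4.10702048e-04]), 'wrist_torque': array([ 0.00111032,  0.00963871, -0.04337883]), 'finger_gap': 0.09101017842810988}
scene {'vfov': 52.68128190424366, 'cx': 254.08642406019635, 'cy': 186.70687901478837, 'R': array([[-0.44647814,  0.89476213,  0.00761525],
       [ 0.53084565,  0.27171909, -0.80272762],
       [-0.72031948, -0.35435781, -0.59629723]]), 't': array([ 0.30311308, -0.23067542,  1.31165797])}
top {'vfov': 45.29849507867075, 'cx': 254.76699462260416, 'cy': 189.90861458821686, 'R': array([[ 0.01169297, -0.99943617,  0.03147403],
       [-0.98327245, -0.01721413, -0.18132555],
       [ 0.18176511, -0.02882731, -0.98291934]]), 't': array([-0.06832554,  0.6254007 ,  0.92969201])}
0.011
```

View pics/scene0.png

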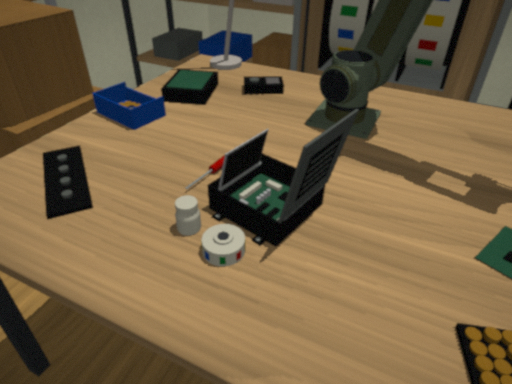

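View pics/top0.png

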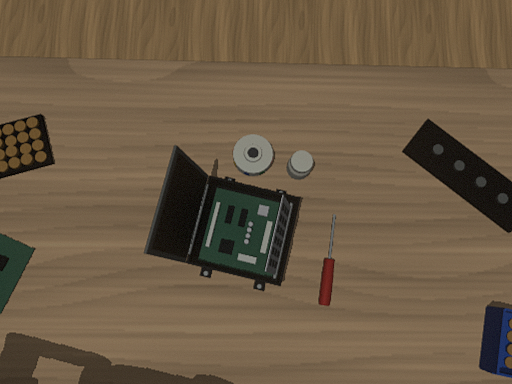

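The scene view shows the case at about (265,195), with the flap at (243,165), the cover at (320,170), the jar at (187,215) and the reel at (223,244). In the top view the case spans (195–300, 178–285). The cover leans out to the left, the flap is at (280,235) and the screwdriver is at (328,265).

```bash
cat > h.py <<'E'
import numpy as np
from cell import eyes
def cloud(n,d):
    c=eyes.camera_info(n); f=192/np.tan(np.radians(c['vfov']/2))
    v,u=np.mgrid[:384,:512]
    P=np.stack([(u-c['cx'])/f*d,(v-c['cy'])/f*d,d],-1)
    return (P-c['t'])@c['R']
def ray(n,uv,z):
    c=eyes.camera_info(n); f=192/np.tan(np.radians(c['vfov']/2))
    r=np.array([(uv[0]-c['cx'])/f,(uv[1]-c['cy'])/f,1])@c['R']; o=-c['t']@c['R']
    return o+r*(z-o[2])/r[2]
E
python3 - <<'E'
import numpy as np,cv2
from h import *
for n,(u0,u1,v0,v1) in {'top':(140,350,125,310),'scene':(165,365,100,280)}.items():
    z=np.load(n+'0.npz'); p=z['p'][v0:v1,u0:u1,::-1]
    cv2.imwrite(f'pics/{n}_crop.png',cv2.resize(np.clip(p*1.8,0,255).astype(np.uint8),None,fx=3.2,fy=3.2,interpolation=2))
    W=cloud(n,z['d'])
    for v in range(130,300,10) if n=='top' else []:
        print(v,[(u,*np.round(W[v,u]*1000).astype(int)) for u in range(150,345,12)][:0])
W=cloud('top',np.load('top0.npz')['d'])
np.set_printoptions(linewidth=250)
print((W[140:300:8,140:345:8,2]*1000).round().astype(int))
E
```

```text
130 []
140 []
150 []
160 []
170 []
180 []
190 []
200 []
210 []
220 []
230 []
240 []
250 []
260 []
270 []
280 []
290 []
[[ -2   4  -4   0   0  -2   2   1   2   0   0   3  -2  37  39  40   1   0   1   1   4   5   2  -1  -1  -1]
 [  2   0   0   0   1  -2  -2   0   0   0  -2   0  37  39  41  40  36   0   2   2   1   3   0   4   1  -4]
 [ -2  -3   1  -2 265 246 202   0   3   0  -1   3  35  36  47  41  33   1   2  76  79  74   1   1   1  -4]
 [ -1   2  -1  -4 263 234 197 155  -1   1   0   4  37  32  37  35  39   0   3  73  78  75  -1   0   4  -1]
 [ -2   0  -2   0 253 225 187 150 100   1   3   1   0  27  36  27   0   2   0  45  63  48   1   2   4   5]
 [ -2   2  -4 265 245 215 178 140  93  41  68  70  -1   3   1  -1   0  -1   2   5   2   3  -1   2   1   2]
 [ -2  -2   1 263 241 204 168 126  74   6  15   6  19  44  64  70   1   7   0  -1   0   0   0  -2   0   0]
 [  5   0   3 258 231 197 156 113  73   5  17  17  22  18  22   7  15  37 148  70  -1   1  -1   3   0   2]
 [ -1   1  -2 252 220 184 147 106  52  20  18  17  17  19  20  28  18  19 128  47   1   1   2  -1   1   3]
 [  1   0 265 244 
[... 459 characters left out ...]
  14  15  18  20  21 118   3   3   1   1   1   0   1   2]
 [  1 258 228 193 164 121  76   5  18  17  15  21  18  15  22  18 153  94  47   1   2   0   2  -2   0  -2]
 [  1   2   1  -2  -1 103  70   8  16  17  18  16  14  28  27  15 156  72  68   2   1   0   1  19  25   3]
 [  1   0   2   1  -1   1  -1   3   8  71   5   9  15  18  18  18 139  55   0   1   3   3   1  21  25   0]
 [  0  -1   3  -3   3  -3   1   0   6  -1   3   0  -2  70   7   4  18   7   1  -3   2   0  -2  26  19  -4]
 [  0  -1   1   1  -1  -2  -2   1   1   0  -2   3   3   2  -2   8   1  71   0  -1   0   3  -2  27   0  -1]
 [  2  -2   1   2  -1   0   2   0   1   3   1   1   3   3   3   3   4   4   1   2   4   3   1  27  -1   2]]
```

View pics/top_crop.png

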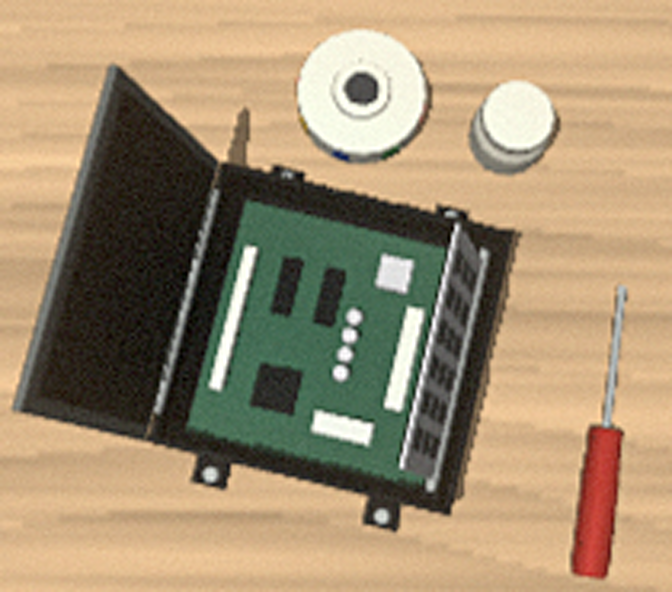

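View pics/scene_crop.png

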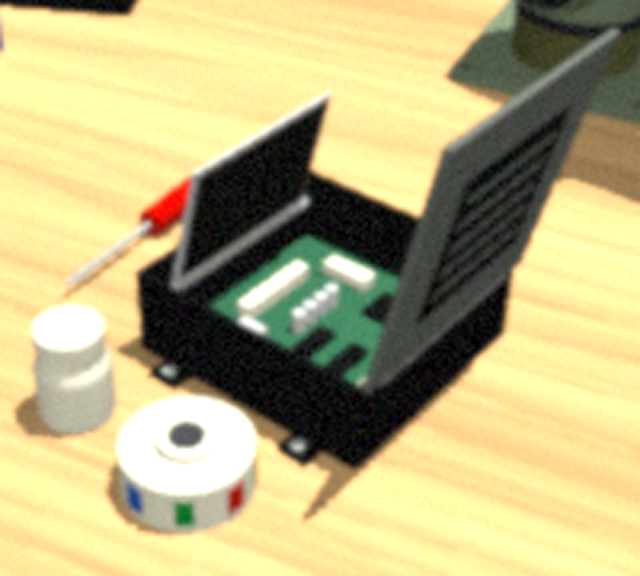

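Run:
```python
import numpy as np,cv2
from h import *
np.set_printoptions(precision=4,suppress=True)
W=cloud('top',np.load('top0.npz')['d'])
c=lambda x,y:(140+x/3.2-.35,125+y/3.2-.35)
# -y rim corners and +y hinge corners
A=ray('top',c(518,232),.07);B=ray('top',c(450,514),.07);C=ray('top',c(218,168),.0705);D=ray('top',c(150,437),.0705)
print(A,B,C,D,'lens',np.linalg.norm(A-B),np.linalg.norm(C-D),np.linalg.norm(A-C),np.linalg.norm(B-D))
ex=(A-B)+(C-D);yaw=np.arctan2(ex[1],ex[0]);ey=(C-A)+(D-B);print('yaw',yaw,np.arctan2(-ey[0],ey[1]))
# rim by rim points of depth
ctr=(A+B+C+D)/4; print('centre',ctr)
Wf=W[140:300,140:345].reshape(-1,3)
for it in range(2):
    R=np.array([[np.cos(yaw),-np.sin(yaw)],[np.sin(yaw),np.cos(yaw)]])
    L=np.c_[(Wf[:,:2]-ctr[:2])@R,Wf[:,2]]
    rim=(abs(L[:,2]-.07)<.006)&(abs(L[:,0])<.1)&(abs(L[:,1])<.108)
    r=L[rim]; my=r[(r[:,1]<-.09)&(abs(r[:,0])<.08)]; px=r[(r[:,0]>.08)&(abs(r[:,1])<.09)]; mx=r[(r[:,0]<-.08)&(abs(r[:,1])<.09)]
    for nme,q,i,j in(('-y',my,0,1),('+x',px,1,0),('-x',mx,1,0)):
        print(nme,len(q),np.polyfit(q[:,i],q[:,j],1),q[:,j].min(),q[:,j].max())
fl=(L[:,2]>.08)&(abs(L[:,0])<.073)&(L[:,1]<-.03)&(L[:,1]>-.115)
q=L[fl];p=np.polyfit(q[:,2],q[:,1],1);print('flap',len(q),p,'angle',np.arctan2(1,p[0]), 'y at .048',np.polyval(p,.048),q[:,2].max(),q[:,1].max())
co=(L[:,2]>.09)&(abs(L[:,0])<.085)&(L[:,1]>.08)
q=L[co];p=np.polyfit(q[:,2],q[:,1],1);print('cover',len(q),p,'angle',np.arctan2(1,-p[0]),'y at .0705',np.polyval(p,.0705),q[:,2].max(),q[:,1].max())
for n in['jar','reel']:pass
for nme,m in(('jar',(L[:,2]>.07)&(L[:,0]>.11)&(L[:,1]<.0)),('reel',(L[:,2]>.034)&(L[:,2]<.05)&(L[:,0]>.115))):
    print(nme,L[m].mean(0),Wf[m].mean(0))
```

```text
[ 0.6103 -0.1583  0.07  ] [ 0.4266 -0.1134  0.07  ] [0.6499 0.0413 0.0705] [0.4729 0.0795 0.0705] lens 0.18906053445533602 0.1810755134691859 0.20351078035122486 0.1983474778768039
yaw -0.22630670693618704 -0.21532029693769125
centre [ 0.5399 -0.0377  0.0703]
-y 200 [ 0.0017 -0.0957] -0.09864882824846384 -0.0931028997884449
+x 234 [-0.0037  0.0927] 0.08997109513374044 0.09635257770873826
-x 219 [-0.0019 -0.0918] -0.09447140486096564 -0.08907210550117248
-y 200 [ 0.0017 -0.0957] -0.09864882824846384 -0.0931028997884449
+x 234 [-0.0037  0.0927] 0.08997109513374044 0.09635257770873826
-x 219 [-0.0019 -0.0918] -0.09447140486096564 -0.08907210550117248
flap 705 [ 0.2636 -0.099 ] angle 1.3130898543602023 y at .048 -0.0863215405290063 0.16367051094310905 -0.05416082238978734
cover 3754 [0.2329 0.0819] angle 1.7996024411772593 y at .0705 0.09831333255138493 0.2688405356153938 0.15017621801773318
jar [ 0.1721 -0.0835  0.0756] [ 0.6889 -0.1577  0.0756]
reel [0.168  0.015  0.0387] [ 0.707  -0.0608  0.0387]
```

The yaw is about -0.224, the case centre is about (0.540, -0.037), the flap is at about 1.31 and the cover at about 1.80. I'll raise the hand, close it and line it up with the case. Tool x then runs along case +x, tool y along case -y, and tool z points down.

```bash
python3 -m inch '{"linear":[[0,0,-30],[0,0,-30],[0,0,-30],[0,0,-30],[0,0,0],[0,0,0],[0,0,0],[0,0,0]],"rotation":[[0,0,0.12],[0,0,0.12],[0,0,0.12],[0,0,0.12],[0,0,0.12],[0,0,0.12],[0,0,0.12],[0,0,0.12]],"grip":[-1,-1,-1,-1,-1,-1,-1,-1]}' 20
python3 -m inch '{"linear":[[0,0,0],[0,0,0],[0,0,0],[0,0,0],[0,0,0],[0,0,0]],"rotation":[[0,0,0.12],[0,0,0.12],[0,0,0.12],[0,0,0.12],[0,0,0.073],[0,0,0]],"grip":[-1,-1,-1,-1,-1,-1]}'
cat >> h.py <<'E'
YAW=-0.224; CT=np.array([.540,-.037])
RC=np.array([[np.cos(YAW),-np.sin(YAW)],[np.sin(YAW),np.cos(YAW)]])
from cell import telemetry
def where():
    s=telemetry.sense(); l=(s['tool_pos'][:2]-CT)@RC
    f=s['contact_force'].copy(); f[:2]=f[:2]@RC
    print('t %.2f'%s['clock'],'local x,y, tip z mm',np.round(1000*np.r_[l,s['tool_pos'][2]-.011],1),'yaw err',np.round(s['tool_rot'],3)-[0,0,YAW],'F local',f.round(1),'gap',round(s['finger_gap'],4))
E
python3 -c "from h import *;where()"
```

```text
clock: 0.77
tool_pos: [0.1598, 0.5522, 0.3446]
tool_rot: [3.141, 0.0, 0.323]
contact_force: [-0.2, 0.7, 0.8]
finger_gap: 0.0408
clock: 1.27
tool_pos: [0.1598, 0.5521, 0.3445]
tool_rot: [3.141, 0.0, -0.225]
contact_force: [0.0, 0.3, 0.2]
finger_gap: 0.0013
t 1.27 local x,y, tip z mm [-501.5  490.   333.5] yaw err [ 3.141e+00  0.000e+00 -1.000e-03] F local [-0.   0.3  0.2] gap 0.0013
```

```bash
python3 -m inch '{"linear":[[25,30,0],[25,30,0],[25,30,0],[25,30,0],[25,30,0],[25,30,0],[25,30,0],[25,30,0]],"rotation":[[0,0,0],[0,0,0],[0,0,0],[0,0,0],[0,0,0],[0,0,0],[0,0,0],[0,0,0]],"grip":[-1,-1,-1,-1,-1,-1,-1,-1]}'
python3 -m inch '{"linear":[[25,30,0],[25,30,0],[25,30,0],[25,30,0],[25,30,0],[25,30,0],[25,30,0],[25,30,0]],"rotation":[[0,0,0],[0,0,0],[0,0,0],[0,0,0],[0,0,0],[0,0,0],[0,0,0],[0,0,0]],"grip":[-1,-1,-1,-1,-1,-1,-1,-1]}'
python3 -m inch '{"linear":[[25,30,0],[25,30,0],[25,30,0],[25,30,0],[0,20,0],[0,0,0]],"rotation":[[0,0,0],[0,0,0],[0,0,0],[0,0,0],[0,0,0],[0,0,0]],"grip":[-1,-1,-1,-1,-1,-1]}'
python3 -c "from h import *;where()"
```

```text
clock: 1.93
tool_pos: [0.3018, 0.2721, 0.3449]
tool_rot: [-3.142, -0.0, -0.221]
contact_force: [1.4, 0.1, 0.7]
finger_gap: 0.0009
clock: 2.6
tool_pos: [0.4435, -0.0065, 0.3449]
tool_rot: [-3.141, -0.0, -0.222]
contact_force: [0.9, 0.9, 0.2]
finger_gap: 0.0006
clock: 3.1
tool_pos: [0.5096, -0.167, 0.3436]
tool_rot: [3.14, 0.002, -0.226]
contact_force: [-0.4, 0.9, 0.3]
finger_gap: 0.0005
t 3.10 local x,y, tip z mm [  -0.7 -133.5  332.6] yaw err [ 3.14e+00  2.00e-03 -2.00e-03] F local [-0.6  0.8  0.3] gap 0.0005
```

```bash
python3 -m inch '{"linear":[[0,0,35],[0,0,35],[0,0,35],[0,0,35],[0,0,30],[0,0,22],[0,0,0]],"rotation":[[0,0,0],[0,0,0],[0,0,0],[0,0,0],[0,0,0],[0,0,0],[0,0,0]],"grip":[-1,-1,-1,-1,-1,-1,-1]}'
python3 - <<'E'
from h import *
import cv2
where()
p,d=eyes.capture('top'); q=eyes.capture('scene')[0]
cv2.imwrite('pics/a.png',np.hstack([cv2.resize(x[100:300,u:u+200,::-1],(400,400)) for x,u in((p,150),(q,165))]))
E
```

```text
clock: 3.68
tool_pos: [0.5062, -0.1611, 0.1484]
tool_rot: [-3.14, 0.01, -0.222]
contact_force: [0.6, -0.2, -0.1]
finger_gap: 0.0005
t 3.68 local x,y, tip z mm [  -5.4 -128.5  137.4] yaw err [-3.14e+00  1.00e-02  2.00e-03] F local [ 0.6 -0.1 -0.1] gap 0.0005
```

View pics/a.png

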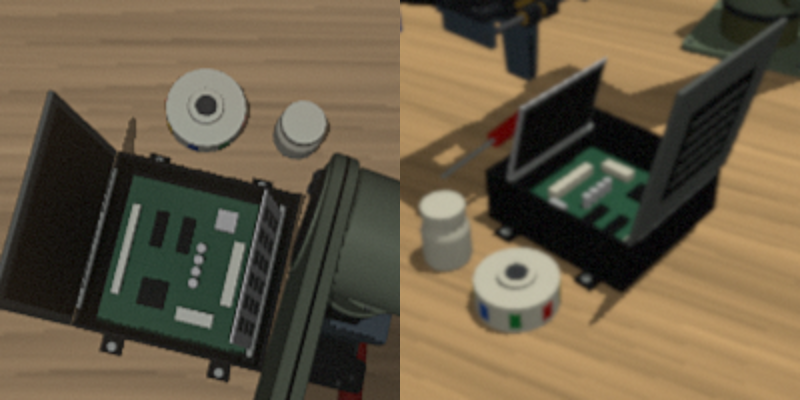

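The flap and cover are still untouched. The hand is on the -y side of the flap, and the fingertips show at about (520,55) in the right half. Next I approach the flap.

```bash
python3 -m inch '{"linear":[[0,-10,0],[0,-10,0],[0,-10,0],[0,0,0],[0,0,0]],"rotation":[[0,0,0],[0,0,0],[0,0,0],[0,0,0],[0,0,0]],"grip":[-1,-1,-1,-1,-1]}'
python3 -c "from h import *;where()"
```

```text
clock: 4.2
tool_pos: [0.5169, -0.1332, 0.1537]
tool_rot: [3.141, -0.001, -0.222]
contact_force: [-0.6, -0.3, 0.0]
finger_gap: 0.0007
t 4.20 local x,y, tip z mm [ -1.2 -98.9 142.7] yaw err [ 3.141e+00 -1.000e-03  2.000e-03] F local [-0.5 -0.4  0. ] gap 0.0007
```

```bash
python3 -m inch '{"linear":[[0,-8,3],[0,-8,3],[0,-6,0],[0,-6,2],[0,-6,2],[0,-6,3],[0,0,0]],"rotation":[[0,0,0],[0,0,0],[0,0,0],[0,0,0],[0,0,0],[0,0,0],[0,0,0]],"grip":[-1,-1,-1,-1,-1,-1,-1]}'
python3 - <<'E'
from h import *
import cv2
where()
p,d=eyes.capture('top'); q=eyes.capture('scene')[0]
cv2.imwrite('pics/b.png',np.hstack([cv2.resize(x[100:300,u:u+200,::-1],(400,400)) for x,u in((p,150),(q,165))]))
E
```

```text
clock: 4.78
tool_pos: [0.5252, -0.0937, 0.1392]
tool_rot: [-3.141, 0.001, -0.223]
contact_force: [1.2, 0.6, 0.3]
finger_gap: 0.0008
t 4.78 local x,y, tip z mm [ -1.8 -58.6 128.2] yaw err [-3.141e+00  1.000e-03  1.000e-03] F local [1.  0.8 0.3] gap 0.0008
```

View pics/b.png

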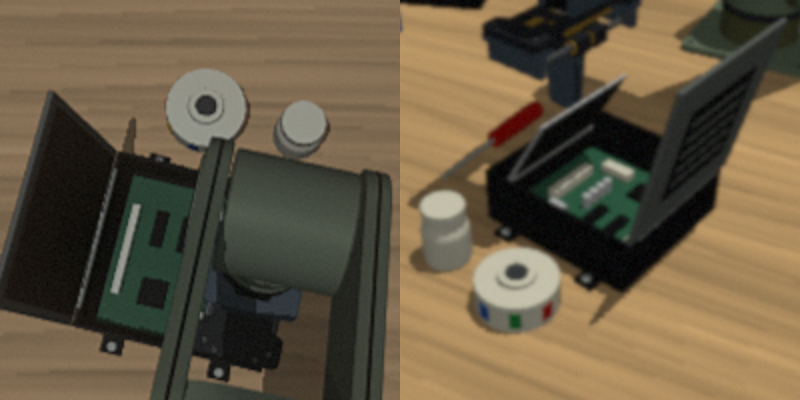

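The flap is leaning over under the fingertip, with its edge near (625,80) in the right half. I'll continue the arc.

```bash
python3 -m inch '{"linear":[[0,-7,3.5],[0,-7,4],[0,-7,6],[0,-6.5,7],[0,-5.5,7],[0,-5,8],[0,-4,8],[0,-3.5,9]],"rotation":[[0,0,0],[0,0,0],[0,0,0],[0,0,0],[0,0,0],[0,0,0],[0,0,0],[0,0,0]],"grip":[-1,-1,-1,-1,-1,-1,-1,-1]}'
python3 -m inch '{"linear":[[0,-2,6],[0,-1,6],[0,0,4],[0,0,0]],"rotation":[[0,0,0],[0,0,0],[0,0,0],[0,0,0]],"grip":[-1,-1,-1,-1]}'
python3 -c "from h import *;where()"
```

```text
clock: 5.55
tool_pos: [0.5355, -0.05, 0.0866]
tool_rot: [-3.141, -0.0, -0.224]
contact_force: [0.8, -0.5, 0.1]
finger_gap: 0.0006
clock: 5.88
tool_pos: [0.5352, -0.0476, 0.0703]
tool_rot: [3.141, 0.002, -0.224]
contact_force: [-0.4, -0.7, 0.8]
finger_gap: 0.0003
t 5.88 local x,y, tip z mm [ -2.3 -11.4  59.3] yaw err [3.141e+00 2.000e-03 0.000e+00] F local [-0.2 -0.8  0.8] gap 0.0003
```

Tip z is 59 mm and flat is at about 49.5 mm, so I'll press down in small steps.

```bash
python3 -m inch '{"linear":[[0,0,3],[0,0,3],[0,0,2],[0,0,0]],"rotation":[[0,0,0],[0,0,0],[0,0,0],[0,0,0]],"grip":[-1,-1,-1,-1]}'
python3 -m inch '{"linear":[[0,0,1],[0,0,1],[0,0,0]],"rotation":[[0,0,0],[0,0,0],[0,0,0]],"grip":[-1,-1,-1]}'
python3 -c "from h import *;where()"
```

```text
clock: 6.22
tool_pos: [0.5359, -0.0478, 0.0632]
tool_rot: [3.142, 0.0, -0.224]
contact_force: [-0.3, -0.3, 0.6]
finger_gap: 0.0007
clock: 6.47
tool_pos: [0.536, -0.0478, 0.0614]
tool_rot: [-3.142, -0.0, -0.224]
contact_force: [-0.2, -0.7, 0.5]
finger_gap: 0.0005
t 6.47 local x,y, tip z mm [ -1.5 -11.4  50.4] yaw err [-3.142 -0.     0.   ] F local [-0.  -0.8  0.5] gap 0.0005
```

```bash
python3 -m inch '{"linear":[[0,0,1],[0,0,1],[0,0,0],[0,0,0]],"rotation":[[0,0,0],[0,0,0],[0,0,0],[0,0,0]],"grip":[-1,-1,-1,-1]}'
python3 -c "from h import *;where()"
```

```text
clock: 6.8
tool_pos: [0.5361, -0.0477, 0.0607]
tool_rot: [-3.142, -0.001, -0.224]
contact_force: [-2.4, 0.6, 8.5]
finger_gap: 0.0005
t 6.80 local x,y, tip z mm [ -1.4 -11.3  49.7] yaw err [-3.142e+00 -1.000e-03  0.000e+00] F local [-2.4  0.1  8.5] gap 0.0005
```

The end stop is reached at 8.5 N. I'll lift straight up and look.

```bash
python3 -m inch '{"linear":[[0,0,-20],[0,0,-38],[0,0,-38],[0,0,-38],[0,0,-38],[0,0,-38],[0,0,-38],[0,0,-38]],"rotation":[[0,0,0],[0,0,0],[0,0,0],[0,0,0],[0,0,0],[0,0,0],[0,0,0],[0,0,0]],"grip":[-1,-1,-1,-1,-1,-1,-1,-1]}'
python3 -m inch '{"linear":[[0,-30,0],[0,-35,0],[0,-35,0],[0,-35,0],[0,-35,0],[0,-30,0],[0,-15,0],[0,0,0]],"rotation":[[0,0,0],[0,0,0],[0,0,0],[0,0,0],[0,0,0],[0,0,0],[0,0,0],[0,0,0]],"grip":[-1,-1,-1,-1,-1,-1,-1,-1]}'
python3 - <<'E'
from h import *
import cv2
where()
p,d=eyes.capture('top'); q=eyes.capture('scene')[0]
cv2.imwrite('pics/c.png',np.hstack([cv2.resize(x[100:300,u:u+200,::-1],(400,400)) for x,u in((p,150),(q,165))]))
E
```

```text
clock: 7.47
tool_pos: [0.5355, -0.0477, 0.3475]
tool_rot: [-3.141, -0.0, -0.224]
contact_force: [1.2, -0.1, -0.6]
finger_gap: 0.0002
clock: 8.13
tool_pos: [0.584, 0.1648, 0.3445]
tool_rot: [-3.141, 0.001, -0.22]
contact_force: [0.1, -0.4, -0.2]
finger_gap: 0.0001
t 8.13 local x,y, tip z mm [ -1.9 206.5 333.5] yaw err [-3.141e+00  1.000e-03  4.000e-03] F local [ 0.2 -0.4 -0.2] gap 0.0001
```

View pics/c.png

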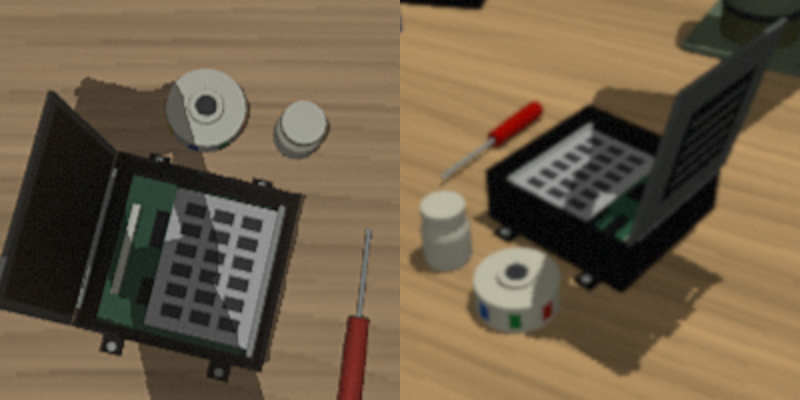

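The flap lies flat in both views: the silver perforated plate covers the board, and the cover still stands. Next I lower the hand behind the cover.

```bash
python3 -m inch '{"linear":[[0,0,30],[0,0,30],[0,0,30],[0,0,23],[0,0,0],[0,0,0]],"rotation":[[0,0,0],[0,0,0],[0,0,0],[0,0,0],[0,0,0],[0,0,0]],"grip":[-1,-1,-1,-1,-1,-1]}'
python3 - <<'E'
from h import *
import cv2
where()
p,d=eyes.capture('top'); q=eyes.capture('scene')[0]
L=cloud('top',d); xy=(L[...,:2]-CT)@RC
m=(abs(xy[...,0])<.06)&(xy[...,1]<.02)&(xy[...,1]>-.08)&(L[...,2]>.04)
f=np.polyfit(xy[m][:,1],L[m][:,2],1);print('flap slope',f,m.sum())
cv2.imwrite('pics/d.png',np.hstack([cv2.resize(x[100:300,u:u+200,::-1],(400,400)) for x,u in((p,100),(q,220))]))
E
```

```text
clock: 8.73
tool_pos: [0.5833, 0.1603, 0.2322]
tool_rot: [3.14, 0.002, -0.226]
contact_force: [0.5, 0.6, -0.0]
finger_gap: 0.0007
t 8.73 local x,y, tip z mm [ -1.6 201.9 221.2] yaw err [ 3.14e+00  2.00e-03 -2.00e-03] F local [ 0.4  0.7 -0. ] gap 0.0007
flap slope [0.00074205 0.05014502] 2637
```

View pics/d.png

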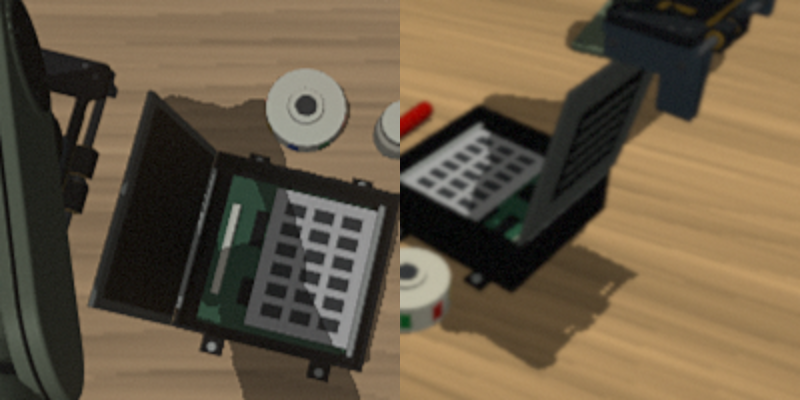

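The depth fit gives a flap slope of about 0.001, so it is flat. The fingers are behind the cover, near (685,90) in the right half. I'll push to upright and then follow the arc.

```bash
python3 -m inch '{"linear":[[0,-12,0],[0,-12,0],[0,-10,0],[0,-10,0],[0,-10,0],[0,-10,0],[0,-10,0],[0,-6,0]],"rotation":[[0,0,0],[0,0,0],[0,0,0],[0,0,0],[0,0,0],[0,0,0],[0,0,0],[0,0,0]],"grip":[-1,-1,-1,-1,-1,-1,-1,-1]}'
python3 -c "from h import *;where()"
python3 -m inch '{"linear":[[0,-8,0],[0,-9,1],[0,-9,1],[0,-10,2],[0,-10,2],[0,-9,3],[0,0,0]],"rotation":[[0,0,0],[0,0,0],[0,0,0],[0,0,0],[0,0,0],[0,0,0],[0,0,0]],"grip":[-1,-1,-1,-1,-1,-1,-1]}'
python3 - <<'E'
from h import *
import cv2
where()
p,d=eyes.capture('top'); q=eyes.capture('scene')[0]
cv2.imwrite('pics/e.png',np.hstack([cv2.resize(x[100:300,u:u+200,::-1],(400,400)) for x,u in((p,100),(q,220))]))
E
```

```text
clock: 9.5
tool_pos: [0.6018, 0.2416, 0.2322]
tool_rot: [-3.141, 0.0, -0.223]
contact_force: [-0.4, -0.5, -0.2]
finger_gap: 0.0001
t 9.50 local x,y, tip z mm [ -1.7 285.3 221.2] yaw err [-3.141e+00  0.000e+00  1.000e-03] F local [-0.2 -0.6 -0.2] gap 0.0001
clock: 10.08
tool_pos: [0.6137, 0.2954, 0.2222]
tool_rot: [-3.142, 0.001, -0.223]
contact_force: [-0.0, -0.0, 0.1]
finger_gap: 0.0001
t 10.08 local x,y, tip z mm [ -2.  340.5 211.2] yaw err [-3.142e+00  1.000e-03  1.000e-03] F local [-0.  -0.   0.1] gap 0.0001
```

View pics/e.png

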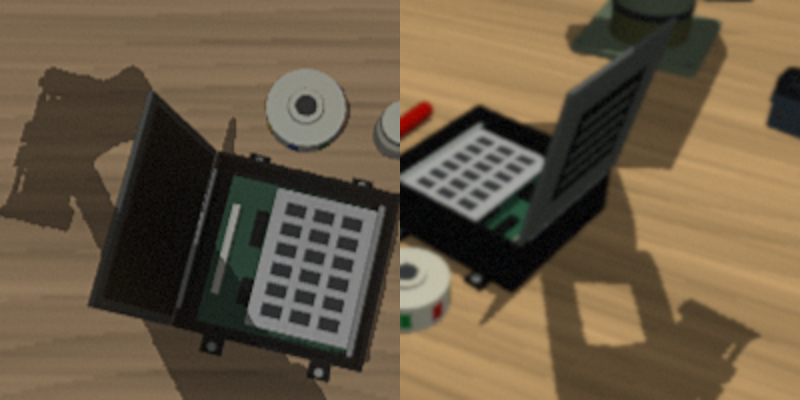

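I had the sign wrong: local -y is +tool y. The hand moved harmlessly away from the cover. I'll go back and push.

```bash
python3 -m inch '{"linear":[[0,25,-5],[0,30,-5],[0,30,0],[0,30,0],[0,20,0],[0,6,0],[0,0,0]],"rotation":[[0,0,0],[0,0,0],[0,0,0],[0,0,0],[0,0,0],[0,0,0],[0,0,0]],"grip":[-1,-1,-1,-1,-1,-1,-1]}'
python3 -c "from h import *;where()"
python3 -m inch '{"linear":[[0,10,0],[0,10,0],[0,10,0],[0,10,0],[0,10,0],[0,10,0],[0,10,0],[0,0,0]],"rotation":[[0,0,0],[0,0,0],[0,0,0],[0,0,0],[0,0,0],[0,0,0],[0,0,0],[0,0,0]],"grip":[-1,-1,-1,-1,-1,-1,-1,-1]}'
python3 - <<'E'
from h import *
import cv2
where()
p,d=eyes.capture('top'); q=eyes.capture('scene')[0]
cv2.imwrite('pics/f.png',np.hstack([cv2.resize(x[100:300,u:u+200,::-1],(400,400)) for x,u in((p,100),(q,220))]))
E
```

```text
clock: 10.77
tool_pos: [0.5822, 0.1544, 0.2341]
tool_rot: [-3.141, -0.001, -0.227]
contact_force: [-0.3, -0.1, 0.1]
finger_gap: 0.0001
t 10.77 local x,y, tip z mm [ -1.3 196.  223.1] yaw err [-3.141e+00 -1.000e-03 -3.000e-03] F local [-0.3 -0.1  0.1] gap 0.0001
clock: 11.43
tool_pos: [0.5664, 0.0857, 0.2336]
tool_rot: [3.14, -0.0, -0.225]
contact_force: [0.4, 0.2, -0.2]
finger_gap: 0.0004
t 11.43 local x,y, tip z mm [ -1.5 125.5 222.6] yaw err [ 3.14e+00 -0.00e+00 -1.00e-03] F local [ 0.3  0.3 -0.2] gap 0.0004
```

View pics/f.png

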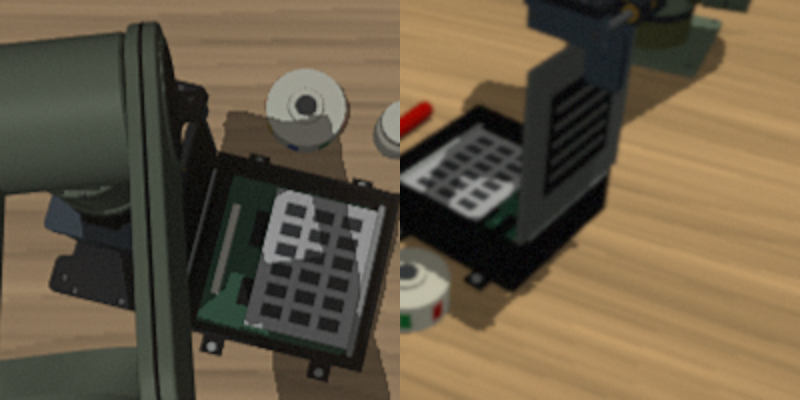

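The cover is now about upright, with the fingers on its outer face near (605,60) in the right half. I'll follow the arc.

```bash
python3 -m inch '{"linear":[[0,9,1],[0,10,1],[0,10,1.5],[0,10,2],[0,10,2.5],[0,9,3],[0,9,4],[0,0,0]],"rotation":[[0,0,0],[0,0,0],[0,0,0],[0,0,0],[0,0,0],[0,0,0],[0,0,0],[0,0,0]],"grip":[-1,-1,-1,-1,-1,-1,-1,-1]}'
python3 -c "from h import *;where()"
```

```text
clock: 12.2
tool_pos: [0.5509, 0.0203, 0.2173]
tool_rot: [3.14, 0.002, -0.226]
contact_force: [-0.5, 0.0, 0.2]
finger_gap: 0.0001
t 12.20 local x,y, tip z mm [ -2.1  58.3 206.3] yaw err [ 3.14e+00  2.00e-03 -2.00e-03] F local [-0.5 -0.1  0.2] gap 0.0001
```

```bash
python3 -m inch '{"linear":[[0,9,3],[0,9,4],[0,8,6],[0,8,6],[0,8,6],[0,7,7],[0,7,7],[0,6,8]],"rotation":[[0,0,0],[0,0,0],[0,0,0],[0,0,0],[0,0,0],[0,0,0],[0,0,0],[0,0,0]],"grip":[-1,-1,-1,-1,-1,-1,-1,-1]}'
python3 - <<'E'
from h import *
import cv2
where()
p,d=eyes.capture('top'); q=eyes.capture('scene')[0]
cv2.imwrite('pics/g.png',np.hstack([cv2.resize(x[100:300,u:u+200,::-1],(400,400)) for x,u in((p,130),(q,190))]))
E
```

```text
clock: 12.87
tool_pos: [0.5379, -0.0388, 0.1707]
tool_rot: [3.141, 0.0, -0.224]
contact_force: [0.1, 0.3, 1.8]
finger_gap: 0.0003
t 12.87 local x,y, tip z mm [ -1.6  -2.2 159.7] yaw err [3.141 0.    0.   ] F local [0.  0.3 1.8] gap 0.0003
```

View pics/g.png

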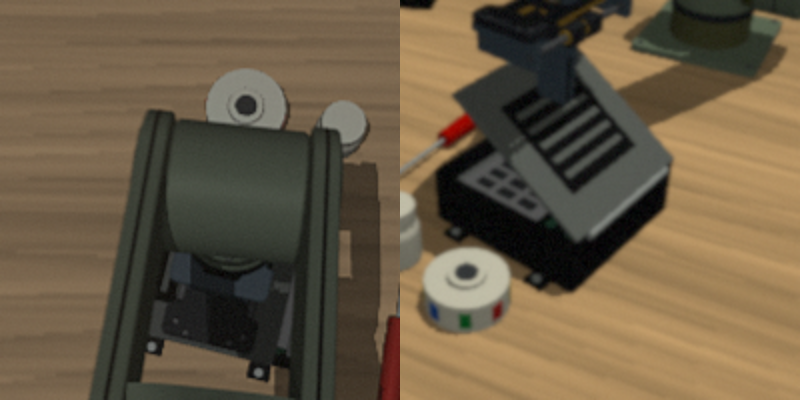

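The cover is down to about 0.6 rad, with the fingertips on its outer face near (555,90) in the right half. Continuing.

```bash
python3 -m inch '{"linear":[[0,6,8],[0,5,8],[0,5,9],[0,4,9],[0,3,9],[0,3,9],[0,2,8],[0,0,0]],"rotation":[[0,0,0],[0,0,0],[0,0,0],[0,0,0],[0,0,0],[0,0,0],[0,0,0],[0,0,0]],"grip":[-1,-1,-1,-1,-1,-1,-1,-1]}'
python3 -c "from h import *;where()"
python3 -m inch '{"linear":[[0,1,5],[0,1,5],[0,0,4],[0,0,0]],"rotation":[[0,0,0],[0,0,0],[0,0,0],[0,0,0]],"grip":[-1,-1,-1,-1]}'
python3 -c "from h import *;where()"
```

```text
clock: 13.63
tool_pos: [0.5306, -0.0656, 0.1093]
tool_rot: [3.141, 0.004, -0.224]
contact_force: [0.6, -0.2, -0.5]
finger_gap: 0.0004
t 13.63 local x,y, tip z mm [ -2.9 -30.   98.3] yaw err [3.141 0.004 0.   ] F local [ 0.6 -0.1 -0.5] gap 0.0004
clock: 13.97
tool_pos: [0.5312, -0.0672, 0.0967]
tool_rot: [3.141, 0.001, -0.224]
contact_force: [-0.5, 0.5, 0.7]
finger_gap: 0.0007
t 13.97 local x,y, tip z mm [ -1.8 -31.4  85.7] yaw err [3.141e+00 1.000e-03 0.000e+00] F local [-0.5  0.3  0.7] gap 0.0007
```

```bash
python3 -m inch '{"linear":[[0,0,3],[0,0,3],[0,0,2],[0,0,0],[0,0,0]],"rotation":[[0,0,0],[0,0,0],[0,0,0],[0,0,0],[0,0,0]],"grip":[-1,-1,-1,-1,-1]}'
python3 -c "from h import *;where()"
python3 -m inch '{"linear":[[0,0,1],[0,0,1],[0,0,0],[0,0,0]],"rotation":[[0,0,0],[0,0,0],[0,0,0],[0,0,0]],"grip":[-1,-1,-1,-1]}'
python3 -c "from h import *;where()"
```

```text
clock: 14.38
tool_pos: [0.5315, -0.067, 0.0893]
tool_rot: [-3.141, 0.0, -0.224]
contact_force: [0.1, 0.3, 0.2]
finger_gap: 0.0006
t 14.38 local x,y, tip z mm [ -1.6 -31.2  78.3] yaw err [-3.141  0.     0.   ] F local [-0.   0.3  0.2] gap 0.0006
clock: 14.72
tool_pos: [0.5316, -0.0671, 0.0878]
tool_rot: [-3.141, -0.0, -0.224]
contact_force: [-1.3, -0.3, 3.9]
finger_gap: 0.0003
t 14.72 local x,y, tip z mm [ -1.5 -31.2  76.8] yaw err [-3.141 -0.     0.   ] F local [-1.2 -0.6  3.9] gap 0.0003
```

```bash
python3 -m inch '{"linear":[[0,0,1],[0,0,0],[0,0,0],[0,0,0]],"rotation":[[0,0,0],[0,0,0],[0,0,0],[0,0,0]],"grip":[-1,-1,-1,-1]}'
python3 -c "from h import *;where()"
```

```text
clock: 15.05
tool_pos: [0.5317, -0.0671, 0.0877]
tool_rot: [-3.141, -0.001, -0.224]
contact_force: [-3.2, 0.9, 10.5]
finger_gap: 0.0005
t 15.05 local x,y, tip z mm [ -1.4 -31.2  76.7] yaw err [-3.141e+00 -1.000e-03  0.000e+00] F local [-3.3  0.1 10.5] gap 0.0005
```

The cover is on its end stop at 10.5 N and z = 76.7 mm. I'll lift and move clear.

```bash
python3 -m inch '{"linear":[[0,0,-15],[0,0,-35],[0,0,-35],[0,0,-35],[0,0,-35],[0,0,-35],[0,0,-35],[0,0,-35]],"rotation":[[0,0,0],[0,0,0],[0,0,0],[0,0,0],[0,0,0],[0,0,0],[0,0,0],[0,0,0]],"grip":[-1,-1,-1,-1,-1,-1,-1,-1]}'
python3 -m inch '{"linear":[[0,-35,0],[0,-40,0],[0,-40,0],[0,-40,0],[0,-40,0],[0,-40,0],[0,-30,0],[0,0,0]],"rotation":[[0,0,0],[0,0,0],[0,0,0],[0,0,0],[0,0,0],[0,0,0],[0,0,0],[0,0,0]],"grip":[-1,-1,-1,-1,-1,-1,-1,-1]}'
python3 - <<'E'
from h import *
import cv2
where()
p,d=eyes.capture('top'); q=eyes.capture('scene')[0]
L=cloud('top',d); xy=(L[...,:2]-CT)@RC
m=(abs(xy[...,0])<.085)&(abs(xy[...,1])<.09)&(L[...,2]>.04)
f=np.polyfit(xy[m][:,1],L[m][:,2],1);print('cover slope',f,m.sum(),np.median(L[m][:,2]))
l=np.dstack([xy,L[...,2]])
for n,k in(('jar',(l[...,2]>.07)&(l[...,2]<.1)&(l[...,0]>.11)&(l[...,0]<.25)&(l[...,1]<0)&(l[...,1]>-.15)),('reel',(l[...,2]>.034)&(l[...,2]<.05)&(l[...,0]>.115)&(l[...,0]<.25)&(abs(l[...,1])<.1))):print(n,L[k].mean(0))
cv2.imwrite('pics/z.png',np.hstack([cv2.resize(x[100:300,u:u+200,::-1],(400,400)) for x,u in((p,150),(q,165))]))
E
```

```text
clock: 15.72
tool_pos: [0.5312, -0.0671, 0.348]
tool_rot: [-3.141, -0.0, -0.224]
contact_force: [0.0, 0.1, -0.9]
finger_gap: -0.0
clock: 16.38
tool_pos: [0.591, 0.1968, 0.3446]
tool_rot: [-3.139, 0.002, -0.218]
contact_force: [0.2, -0.3, -0.4]
finger_gap: 0.0005
t 16.38 local x,y, tip z mm [ -2.2 239.3 333.6] yaw err [-3.139e+00  2.000e-03  6.000e-03] F local [ 0.3 -0.2 -0.4] gap 0.0005
cover slope [-0.00070269  0.07723539] 7100 0.0772573545395426
jar [ 0.68910141 -0.15760381  0.07563462]
reel [ 0.71157414 -0.05906214  0.03856639]
```

View pics/z.png

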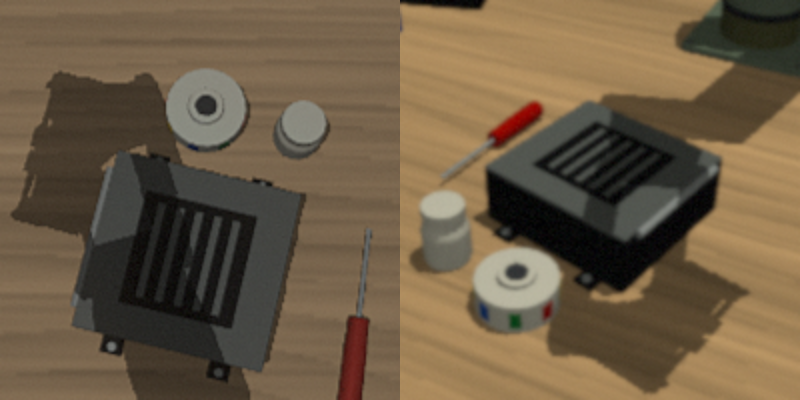

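The cover is shut flat, with a slope of about 0.001 and its top at 77 mm. The screwdriver, jar and reel are where they stood, and the hand is clear. Handing in.

```bash
python3 -c "from cell import job;print(job.job_done())"
```

```text
the job is handed in; nothing more can be done
None
```

The case is closed up: I pushed the flap flat first, then swung the cover over and pressed it shut, using only the closed fingertips on the outer faces. I handed the job in at about 16.5 s; no verdict was reported.

- **Flap:** it reached its end stop at about 8.5 N. With the cover still open, depth data gave a slope of 0.001 rad.
- **Cover:** it reached its end stop at about 10.5 N. Depth data afterwards gave a slope of -0.001 rad and a top height of 77 mm.
- **Bystanders:** the jar's measured position did not change. The reel's estimate differed by about 5 mm, but the two measurements used slightly different pixel masks, and it sits at the same place in the pictures. The screwdriver I checked only by eye, and it has not visibly moved.
- **Hand:** it finished clear of everything, with the tips at 334 mm and about 240 mm to the cover-hinge side of the case centre.
- **Mistake:** I got one sign wrong, which sent the hand about 140 mm away from the cover through free space. It touched nothing, and I corrected it after looking at the pictures.

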